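# Raise the weighing enclosure's window to its marker and start the fan

## Robot

A 7-joint arm with a two-finger parallel gripper is mounted at the origin on the work surface. World frame = base frame: x ahead of the robot, y to its left, z up, the work surface at z = 0. Lengths are in m, angles in rad, forces in N, time in s.
With the tool pointing down it reaches from about 0.4 to 0.875 m from the base axis. Payload 19.3 kg.
Tool frame: the origin (TCP) lies between the finger pads; the fingertips stand 17 mm ahead of it and the grasp point (between the pads) lies 2 mm behind it; z points along the fingers, x is the direction in which the jaws open and shut, and the axes are right-handed (so a half turn about z gives the same grasp; the last joint's range is limited). The gripper opens to 85 mm and grips with 20 to 120 N. Pads are 22 mm wide; open, the fingers measure 114 mm over their backs; the gripper's body (76 mm by 85 mm) begins 54 mm behind the grasp point. The pads swing forward as they close: fully open they stand 13 mm farther back than shut.
Start: joints at [-1.368, 0.521, -0.036, 1.599, 0.021, 1.021, -0.113], TCP at [0.168, 0.602, 0.226] pointing down, gripper open.
Joint ranges: [-2.91, 2.91], [-0.3, 2.13], [-1.5, 1.42], [0.17, 2.43], [-1.26, 4.41], [0.16, 1.93], [-2.52, 2.52]. Speed limits (rad/s): [1.89, 1.89, 2.39, 2.39, 3.01, 3.01, 3.01].

## Interface

Orientations are given as [roll, pitch, yaw] about the fixed x, y, z axes, in that order (R = Rz(yaw) Ry(pitch) Rx(roll)).
In Python, from workcell import bot gives the robot as it stands. The module is installed in compiled form; this text tells all that it offers.
- The arm moves only by the tool arm_command, never from a script. Its argument "targets" is a list of rows, each a list of 6 numbers: the shift along the tool's x, y, z in mm, then the turn, a rotation vector about the tool's x, y, z in degrees. In form: [[x, y, z, wx, wy, wz], ...]. A call has 1 to 8 rows; each row shifts and turns the pose as measured when the row begins, along the tool's axes as they then stand; what a row does not reach is not made up. A row lasts 1/10 s, in which the tool goes at most 50 mm and 8.59 degrees, less where a joint would pass 70% of its speed; a pose out of reach is approached as far as the arm can. A call is refused whole if a number of a shift passes 50 or a number of a turn 8.59, either way. A call with a gripper value outside its range is refused whole. "grip" is the opening in per cent of the stroke, from 0 (shut) to 100 (fully open), set as the call begins (left out, the last holds). The fingers move at their own pace and stop on an object; "grip_force" is the grip in N (left out, the last holds). Time passes only in rows, so rows that do not move let the fingers close. It gives the time, the measured TCP pose, the force and the opening at its end, in the units of the state.
- bot.observe(): the state, without advancing time (a new reading comes with each control period).
- bot.grab_frame(name): name is "scene" or "top" or "wrist"; returns a dict with "color" (384x512x3 uint8, red, green, blue), "depth" (384x512 float32, m along the optical axis (not along the pixel's ray), 0 where there is no reading), "fov_y" (degrees; the focal length in pixels is half the picture's height over the tangent of half this angle, whatever the lens; pixels are square), "cx", "cy" (the principal point, pixels), "R" (3x3) and "t" (3): a world point X has camera coordinates R X + t; the wrist camera has in their place "hand_eye" (4x4, takes a point from camera to tool coordinates, whose origin is the TCP and whose axes are the tool frame's). Camera axes: x right, y down, z forward; pixel columns grow to the right and rows downward; lengths in m; the calibration is good to about 2 mm. A picture is of the moment at which its call begins: read the wrist's pose just before it.
- bot.job_done(): hands the job in, once; it reports no verdict.
The state is a dict: "clock": time; "qpos": joint angles; "qd": joint speeds; "joint_efforts": joint torques, N m; "position": TCP position; "tool_rot": TCP orientation; "force": force on the tool from outside, world axes, zero at the start; "moment": the same for the moment, N m; "grip_width": finger opening in m.
Only numpy, scipy, OpenCV 4.12 (cv2) and the standard library are available. Lean on these libraries where they do the work, as an engineer would, in place of code of your own. Each camera call takes 0.05 s, during which the arm holds its last target. There are 200 camera calls.

## Task

With the fingertips, gently push the sloping clear window of the weighing enclosure up from beneath its blue lip until the lip is level with the yellow marker clip on the frame, and leave it standing there; push only on the underside of the lip, do not pinch the lip or press down on its top, and do not lean on the clear pane. Then start the fan by pressing the green button all the way down and let it go. Leave the red button, the marker and everything else on the bench where they are, picking nothing up.

Things in the scene. Friction and masses are not known exactly. Their poses are not given: they have to be found in the camera images.
- enclosure: Fixed benchtop weighing enclosure, 370 mm wide (y), 350 deep (x), 450 tall, clear walls, grey posts, a white balance inside. Origin: centre of underside; x points to its back, away from the robot; z up. Its open front slopes back 30 degrees: in this frame the window slides up along (0.5, 0, 0.866), its outward normal is (-0.866, 0, 0.5). A sill bar 24 mm high lies at the foot; above it up to the lip it is open.
- sash (a joint): Travel of the sliding window up its slope, m: 0 lowest, 0.195 highest. It is balanced by counterweights hidden in the posts, so it stays at any height where it is left; moving it takes about 2 to 5 N along the slope. It weighs about 0.6 kg, is 312 mm wide and 200 mm long up the slope.
- pane: The clear pane of the sliding window, 284 mm wide, 190 mm up the slope, 6 mm thick. Origin: middle of its lower edge. Frame parallel to the enclosure's. It must not be leaned on (more than 15 N).
- lip: Blue lip along the window's lower edge, 300 mm wide, standing 40 mm out from the pane along its outward normal (outwards, 30 degrees upwards), in all 14 mm thick along the slope. This body is its lower 9 mm, whose flat underside is pushed. Origin: middle of the pane's lower edge; frame parallel to the enclosure's.
- lip_cap: The upper 5 mm of the lip, lighter blue, the same width, stepped back 8 mm from the front edge. Origin and frame as lip. It must not be pressed: pinching the lip or pushing it down touches it.
- lip_under (a point): Middle of the underside of the lip (midway along its width, 20 mm out from the pane's outer face and 20 mm from the lip's front edge). It is 127 to 153 mm above the bench at the start.
- lip_front (a point): The right-hand end (the enclosure's -y end) of the lip's front face, at half its 14 mm thickness. It is level with marker_front when the window is at the right height; axes parallel to the enclosure's.
- marker_front (a point): Yellow marker clip, 24 mm wide, 14 thick along the slope, 28 deep, clamped to the front of the right-hand post just beyond the lip's right end. The point: middle of its front face, at the edge 10 mm from the lip's end. Its front face is in line with the lip's when level. Axes parallel to the enclosure's. 50 to 150 mm above the lip at the start.
- green_button (a joint): Travel of the green fan button, m: 0 up, 0.006 fully down; it springs back. Fully down takes 4 N.
- green_button_top (a point): Centre of the top face of the green button, 34 mm across, 67 mm above the bench, pressed straight down. It stands on a grey box 75 mm square and 45 mm high, to the left of the enclosure; its black collar, 50 mm across, ends 10 mm below the button's top.
- red_button (a joint): Travel of the red stop button, m, of the same make; leave it alone.
- red_button_top (a point): Centre of the top face of the red button, on a yellow box of the same size near the green one; which of the two is nearer the robot varies.
- weigh_cup: Loose white ceramic cup, 44 mm across, 35 mm high, on the balance inside the enclosure. Origin: centre of its underside.
- beaker: Loose glass beaker, 60 mm across, 80 mm high, on the bench in front of the enclosure at its left. Origin: centre of its underside.
- vial: Loose amber vial with white cap, 28 mm across, 50 mm high, on the bench in front of the enclosure at its right. Origin: centre of its underside.
- spatula: Loose steel spatula, 160 mm long, 14 mm wide, 6 mm thick, lying flat on the bench in front of the enclosure. Origin: centre of its underside.
- wash_bottle: Loose white bottle with red cap, 66 mm across, 170 mm high, at the right of the enclosure. Origin: centre of its underside.
- reagent: Loose amber jar with black cap, 60 mm across, 110 mm high, at the right of the enclosure. Origin: centre of its underside.
- tube_rack: Loose white rack, 100 x 60 x 97 mm with six blue-capped tubes fixed in it, at the right of the enclosure. Origin: centre of its underside.

How it is judged:
On the way, in this order (a step that is already met when the one before it is completed fails the run):
1. the fingers push the window up from beneath its lip (contact force between the fingers and lip above 0.5 N and velocity of joint sash above 0.005 m/s), for 0.1 s.
2. the lip stands still, level with the yellow marker (10 mm) (z of lip_front in the frame of marker_front between -0.01 and 0.01 m and velocity of joint sash between -0.005 and 0.005 m/s), for 0.2 s.
3. then the green button is pressed fully down, the window still at its marker (value of joint green_button above 0.0045 m and z of lip_front in the frame of marker_front between -0.01 and 0.01 m), for 0.05 s.
At the end, for the whole second after the job is handed in: The lip's front end is within 10 mm in height of the yellow marker and at rest, with the robot clear of it; the green button has been pressed after that and is up again (all of step 2 and value of joint each of green_button, red_button below 0.001 m); the robot touches nothing.
It fails at once if the lip is pinched or pressed on its top (over 5 N), or the clear pane is leaned on (over 15 N) (contact force between the fingers and lip_cap above 5 N or contact force between any of the fingers, the arm and pane above 15 N).
It fails at once if the window is flung up (over 0.3 m/s) (velocity of joint sash above 0.3 m/s).
It fails at once if the green button is pressed while the window is not level with its marker (value of joint green_button above 0.0045 m and not (z of lip_front in the frame of marker_front between -0.012 and 0.012 m)).
It fails at once if the red button is pressed (value of joint red_button above 0.003 m).
It fails at once if the marker is shifted 5 mm, or a bystander is moved 20 mm or tipped (distance of marker_front from where it was at the start of the episode above 0.005 m or distance of any of weigh_cup, beaker, vial, wash_bottle, reagent, tube_rack, spatula from where it was at the start of the episode above 0.02 m or angle between any of weigh_cup, beaker, vial, wash_bottle, reagent, tube_rack, spatula's own z axis and vertical above 0.4 rad).
It also fails if it takes over 51 s, if anything falls off the work surface, if the arm or the gripper's body presses on something with over 40 N, if the wrist force passes 120 N, or if a joint passes its speed limit or range.

## Working session

There is one attempt and no reset: what is moved stays moved. The work goes in short steps, Python scripts to look and compute and a tool call to move; the robot and the scene stay as the last step left them, time stands still between calls to the robot, and variables do not carry over. Pictures are saved under pics/ and viewed, about 8 in all and at most 12, crops included, and the job is handed in when it is done.

Besides the shell and the picture viewer there is one more tool, called after "Request:" by a JSON object that holds its "op" and its "data". arm_command: Moves the arm, as the interface text tells. Its arguments: {"type":"object","properties":{"targets":{"type":"array"},"grip":{"type":"number"},"grip_force":{"type":"number"}},"required":["targets"]}

```bash
mkdir -p pics; cat > h.py <<'E'
import numpy as np, cv2
from workcell import bot
from scipy.spatial.transform import Rotation as Ro
def pose():
    s=bot.observe(); return np.array(s["position"]),Ro.from_euler('xyz',s["tool_rot"]).as_matrix(),s
def grab(name):
    p,R,s=pose(); f=bot.grab_frame(name); d=f["depth"].astype(float)
    F=d.shape[0]/2/np.tan(np.radians(f["fov_y"])/2)
    v,u=np.mgrid[:d.shape[0],:d.shape[1]]
    P=np.stack([(u-f["cx"])/F*d,(v-f["cy"])/F*d,d],-1)
    if "R" in f: W=(P-np.array(f["t"]))@np.array(f["R"])
    else:
        H=np.array(f["hand_eye"]); W=(P@H[:3,:3].T+H[:3,3])@R.T+p
    W[d==0]=np.nan
    return f,W
def save(f,n): cv2.imwrite("pics/"+n,cv2.cvtColor(f["color"],cv2.COLOR_RGB2BGR))
E
python3 - <<'E'
from h import *
print(bot.observe())
a,W=grab("scene");b,V=grab("top")
np.savez("a.npz",a=a["color"],W=W,b=b["color"],V=V)
im=np.vstack([a["color"],b["color"]])
cv2.imwrite("pics/s.png",a["color"][...,::-1]);cv2.imwrite("pics/t.png",b["color"][...,::-1])
for f in(a,b):print(f["R"],f["t"],f["fov_y"],f["cx"],f["cy"])
E
```

```text
{'clock': 0.0, 'qpos': array([-1.36813574,  0.52202145, -0.03634143,  1.59998216,  0.0212114 ,
        1.02113537, -0.11278316]), 'qd': array([-0.00024531, -0.00070951, -0.00157948,  0.00079351,  0.00010288,
        0.00097769,  0.0011653 ]), 'joint_efforts': array([-4.81623774e-04, -9.27118349e+01,  1.97980531e+00, -3.69917929e+01,
        1.78772095e-02,  8.28602468e-03,  1.01988476e-05]), 'position': array([0.16836828, 0.60153654, 0.22553021]), 'tool_rot': array([3.14150612e+00, 1.15767992e-03, 1.29796021e+00]), 'force': array([-0.05485911,  0.33208914, -0.31117144]), 'moment': array([-0.0056461 , -0.04810328, -0.01265035]), 'grip_width': 0.0853504847183945}
[[ 0.95089971 -0.30949238 -0.00205265]
 [-0.22589972 -0.68950142 -0.68815486]
 [ 0.21156338  0.65482995 -0.72556094]] [-0.61787295  0.15507077  1.30621036] 48.80937085549497 254.5912507689307 188.40147489712328
[[-1.61022452e-02 -9.99870321e-01  2.42749722e-04]
 [-9.82769650e-01  1.57821399e-02 -1.84159548e-01]
 [ 1.84131835e-01 -3.20394927e-03 -9.82896333e-01]] [-0.09981652  0.61265658  1.09512169] 49.24293172321502 246.10071469368782 186.85776512989102
```

View pics/s.png

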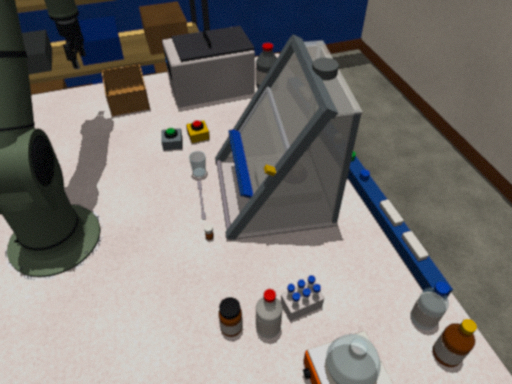

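View pics/t.png

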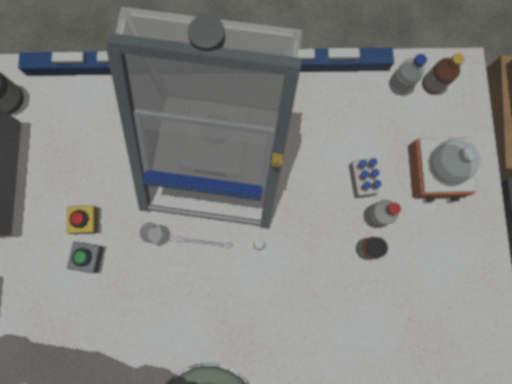

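The scene view shows the lip at about (240,163), the marker at (270,169) and the green/red buttons at (172,132)/(198,125). In the top view the lip runs (145,178)-(262,192). The marker is at (277,160), green at (81,257), red at (78,218), the beaker at (154,233), the spatula at (178-232,240) and the vial at (259,245).

```bash
python3 - <<'E'
from h import *
z=np.load("a.npz")
def stats(n,im,W,m):
    c,l,s,_=cv2.connectedComponentsWithStats(m.astype(np.uint8))
    for i in range(1,c):
        if s[i,4]<12: continue
        P=W[(l==i)&np.isfinite(W[...,0])]
        if len(P): print(n,s[i].tolist(),np.median(P,0).round(3),"min",np.percentile(P,3,axis=0).round(3),"max",np.percentile(P,97,axis=0).round(3))
for k,w in(("a","W"),("b","V")):
    im=z[k];W=z[w];hsv=cv2.cvtColor(im,cv2.COLOR_RGB2HSV);h,s,v=[hsv[...,i].astype(int) for i in range(3)]
    print(k)
    stats("blue",im,W,(h>105)&(h<125)&(s>150)&(v>60)&(W[...,2]>.05)&(W[...,0]<.8))
    stats("yel",im,W,(h>18)&(h<32)&(s>150)&(v>90))
    stats("grn",im,W,(h>50)&(h<85)&(s>130)&(v>50))
    stats("red",im,W,((h<6)|(h>174))&(s>150)&(v>70)&(W[...,0]<.8))
b=z["b"];V=z["V"]
for u,v in((154,228),(154,236),(180,238),(205,241),(228,245),(259,245),(145,205),(270,222),(146,185),(260,190),(262,200)): print(u,v,V[v,u].round(3))
# lip edges in top view
hsv=cv2.cvtColor(b,cv2.COLOR_RGB2HSV);h,s,v=[hsv[...,i].astype(int) for i in range(3)]
m=(h>105)&(h<125)&(s>150)&(V[...,2]>.05)&(V[...,0]<.8)
for c in(150,175,200,225,255):
    r=np.where(m[150:210,c])[0]+150; print(c,r.min(),r.max(),V[r.max()-1,c].round(3),V[r.min()+1,c].round(3))
E
```

```text
a
blue [230, 130, 23, 67, 754] [ 0.597 -0.021  0.162] min [ 0.568 -0.146  0.152] max [0.63  0.132 0.168]
blue [309, 276, 6, 7, 33] [ 0.664 -0.429  0.097] min [ 0.658 -0.436  0.092] max [ 0.671 -0.421  0.099]
blue [298, 280, 7, 7, 35] [ 0.635 -0.433  0.097] min [ 0.628 -0.439  0.091] max [ 0.641 -0.424  0.1  ]
blue [288, 284, 6, 8, 35] [ 0.605 -0.436  0.097] min [ 0.598 -0.443  0.093] max [ 0.611 -0.427  0.099]
blue [313, 285, 7, 7, 40] [ 0.666 -0.457  0.097] min [ 0.659 -0.464  0.089] max [ 0.674 -0.449  0.099]
blue [303, 288, 8, 8, 46] [ 0.637 -0.459  0.097] min [ 0.629 -0.467  0.093] max [ 0.646 -0.451  0.1  ]
blue [292, 293, 8, 8, 45] [ 0.608 -0.463  0.097] min [ 0.6   -0.471  0.092] max [ 0.617 -0.454  0.1  ]
yel [187, 121, 22, 16, 154] [0.523 0.323 0.044] min [0.495 0.307 0.037] max [0.565 0.373 0.053]
yel [264, 165, 12, 9, 77] [ 0.632 -0.182  0.276] min [ 0.619 -0.193  0.268] max [ 0.648 -0.171  0.283]
yel [461, 319, 16, 14, 160] [ 0.929 -0.681  0.16 ] min [ 0.915 -0.694  0.155] max [ 0.945 -0.667  0.163]
grn [166, 129, 9, 5, 38] [0.428 0.326 0.066] min [0.414 0.312 0.062] max 
[... 509 characters left out ...]
465  0.172]
red [71, 213, 12, 11, 90] [0.531 0.348 0.068] min [0.519 0.335 0.064] max [0.542 0.36  0.072]
154 228 [0.507 0.152 0.003]
154 236 [0.484 0.152 0.004]
180 238 [0.477 0.078 0.005]
205 241 [0.468 0.008 0.006]
228 245 [ 0.456 -0.057  0.007]
259 245 [ 0.452 -0.142  0.046]
145 205 [0.568 0.172 0.036]
270 222 [ 0.515 -0.174  0.042]
146 185 [0.614 0.158 0.089]
260 190 [ 0.583 -0.144  0.16 ]
262 200 [ 0.58  -0.154  0.017]
150 173 173 [0.634 0.133 0.156] [0.629 0.132 0.16 ]
175 177 183 [0.605 0.067 0.168] [0.617 0.069 0.16 ]
200 180 185 [0.6   0.006 0.163] [0.608 0.006 0.161]
225 183 189 [ 0.588 -0.057  0.168] [ 0.6   -0.057  0.161]
255 187 187 [ 0.595 -0.132  0.154] [ 0.589 -0.132  0.156]
```

Request:
{"op": "arm_command", "data": {"targets": [[0, 0, -45, 0, 0, 0], [0, 0, -45, 0, 0, 0], [0, 0, -45, 0, 0, 0], [-31, 25, 0, 0, 0, 0], [-31, 25, 0, 0, 0, 0], [-31, 25, 0, 0, 0, 0], [-31, 25, 0, 0, 0, 0], [-31, 25, 0, 0, 0, 0]], "grip": 0}}

```text
clock: 0.9
position: [0.2463, 0.4157, 0.3633]
tool_rot: [-3.141, 0.006, 1.305]
force: [0.7, 0.5, 0.1]
grip_width: 0.0001
```

Request:
{"op": "arm_command", "data": {"targets": [[-31, 25, 0, 0, 0, 0.9], [-31, 25, 0, 0, 0, 0.9], [-31, 25, 0, 0, 0, 0], [-31, 25, 0, 0, 0, 0], [-31, 25, 0, 0, 0, 0], [-31, 25, 0, 0, 0, 0], [-31, 25, 0, 0, 0, 0], [-31, 25, 0, 0, 0, 0]]}}

```text
clock: 1.7
position: [0.3682, 0.1064, 0.3639]
tool_rot: [-3.14, 0.005, 1.272]
force: [1.6, 0.5, 0.7]
grip_width: 0.0001
```

```bash
python3 - <<'E'
from h import *
np.set_printoptions(precision=3,suppress=True)
p,R,s=pose();print(s['clock'],p,R,s['qpos'],s['grip_width'])
f,W=grab("wrist");save(f,"w1.png");print(np.array(f["hand_eye"]))
E
```

```text
1.7 [0.368 0.106 0.364] [[ 0.294  0.956 -0.003]
 [ 0.956 -0.294 -0.004]
 [-0.005 -0.002 -1.   ]] [-0.798 -0.04   0.35   1.979  0.017  1.206  0.817] 7.56802400002501e-05
[[ 1.    -0.    -0.001 -0.   ]
 [ 0.     0.958  0.286 -0.073]
 [ 0.    -0.286  0.958 -0.149]
 [ 0.     0.     0.     1.   ]]
```

View pics/w1.png

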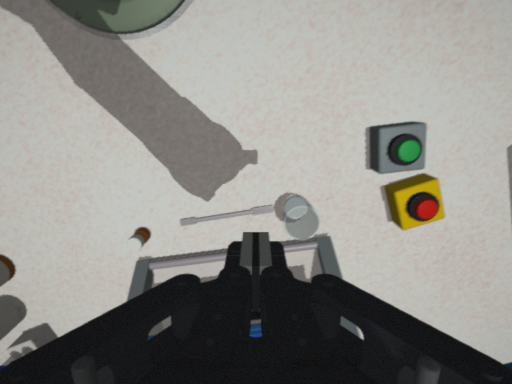

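The wrist camera sits on the tool's -y side. It shows the green button at (405,149), the red at (425,206), the beaker at (297,210), the vial at (142,236) and the spatula between them. I'll test which tilt the arm allows.

Request:
{"op": "arm_command", "data": {"targets": [[0, 0, 0, 0, 8, 0], [0, 0, 0, 0, 8, 0], [0, 0, 0, 0, 8, 0], [0, 0, 0, 0, 8, 0]]}}

```text
clock: 2.15
position: [0.3724, 0.1002, 0.3653]
tool_rot: [3.135, -0.568, 1.267]
force: [0.2, 1.4, 0.3]
grip_width: -0.0004
```

```bash
cat > q.py <<'E'
from h import *
np.set_printoptions(precision=3,suppress=True)
p,R,s=pose();print(s['clock'],p,'\n',R,'\nq',s['qpos'],'F',np.array(s['force']))
E
python3 q.py
```

```text
2.15 [0.372 0.1   0.365] 
 [[ 0.252  0.953  0.167]
 [ 0.804 -0.303  0.511]
 [ 0.538  0.006 -0.843]] 
q [-0.743 -0.187  0.679  2.189 -0.512  0.941  1.478] F [0.24  1.387 0.324]
```

Request:
{"op": "arm_command", "data": {"targets": [[0, 0, 0, 0, -8.5, 0], [0, 0, 0, 0, -8.5, 0], [0, 0, 0, 0, -8.5, 0], [0, 0, 0, 0, -8.5, 0], [0, 0, 0, 0, -8.5, 0], [0, 0, 0, 0, -8.5, 0], [0, 0, 0, 0, -8.5, 0], [0, 0, 0, 0, -8.5, 0]]}}

```text
clock: 2.95
position: [0.3758, 0.0898, 0.3698]
tool_rot: [3.097, 0.612, 1.26]
force: [0.8, -0.3, -0.4]
grip_width: 0.0
```

```bash
python3 q.py
```

```text
2.95 [0.376 0.09  0.37 ] 
 [[ 0.25   0.959 -0.133]
 [ 0.78  -0.281 -0.56 ]
 [-0.574  0.036 -0.818]] 
q [-0.872  0.241  0.212  1.817  0.322  1.584  0.542] F [ 0.769 -0.304 -0.364]
```

Request:
{"op": "arm_command", "data": {"targets": [[0, 15, 0, -4, -6, 0], [0, 15, 0, -4, -6, 0], [0, 15, 0, -5, -5, 0], [0, 10, 0, -6, -4, 0], [0, 5, 0, -7, 0, 0], [0, 0, 0, -8, 0, 0]]}}

```text
clock: 3.55
position: [0.4385, 0.0824, 0.3749]
tool_rot: [2.385, 0.991, 1.135]
force: [0.1, -0.0, -0.3]
grip_width: -0.0
```

```bash
python3 q.py
```

```text
3.55 [0.439 0.082 0.375] 
 [[ 0.231  0.902  0.365]
 [ 0.497  0.214 -0.841]
 [-0.837  0.376 -0.398]] 
q [-1.112  0.373  0.173  2.029  0.863  1.563  0.228] F [ 0.054 -0.032 -0.303]
```

```bash
cat >> h.py <<'E'
psi=np.radians(-8.7); xe=np.array([np.cos(psi),np.sin(psi),0]); ye=np.array([-np.sin(psi),np.cos(psi),0]); ez=np.array([0,0,1.])
def goal(deg,sg=1):
    a=np.radians(deg); z=xe*np.cos(a)-ez*np.sin(a); x=sg*ye; return np.stack([x,np.cross(z,x),z],1)
def rel(Rg,pg=None):
    p,R,s=pose(); r=np.degrees(Ro.from_matrix(R.T@Rg).as_rotvec())
    return r.round(1), None if pg is None else (R.T@(np.array(pg)-p)*1000).round(0)
E
python3 -c "
from h import *
print(rel(goal(25,1)),rel(goal(25,-1)),rel(goal(25,1),[.45,0,.35]))"
```

```text
(array([-27.8,  45.6,  37.4]), None) (array([ -57. ,  -34.8, -127.6]), None) (array([-27.8,  45.6,  37.4]), array([-17., -17.,  83.]))
```

Request:
{"op": "arm_command", "data": {"targets": [[0, 0, 0, -3.1, 5.1, 4.2], [0, 0, 0, -3.1, 5.1, 4.2], [0, 0, 0, -3.1, 5.1, 4.2], [0, 0, 0, -3.1, 5.1, 4.2], [0, 0, 0, -3.1, 5.1, 4.2]]}}

```text
clock: 4.05
position: [0.4373, 0.0862, 0.3722]
tool_rot: [2.185, 0.411, 1.276]
force: [0.2, -0.1, -0.1]
grip_width: 0.0001
```

```bash
python3 q.py;python3 -c "
from h import *
print(rel(goal(25,1),[.46,0,.35]))"
```

```text
4.05 [0.437 0.086 0.372] 
 [[ 0.266  0.646  0.715]
 [ 0.877  0.145 -0.457]
 [-0.399  0.749 -0.528]] 
q [-1.177  0.019  0.112  2.353  1.122  1.22  -0.248] F [ 0.164 -0.093 -0.13 ]
(array([-11.7,  18.8,  16.3]), array([-61., -14.,  67.]))
```

Request:
{"op": "arm_command", "data": {"targets": [[-6, -2, 29, 0, 0, 0], [-6, -1, 29, -2.3, 3.8, 3.3], [-4, -1, 29, -2.3, 3.8, 3.3], [-3, -1, 29, -2.3, 3.8, 3.3], [-3, -1, 29, -2.3, 3.8, 3.3], [0, 0, 0, -2.3, 3.8, 3.3]]}}

```text
clock: 4.65
position: [0.4761, 0.0512, 0.3467]
tool_rot: [2.142, 0.348, 1.294]
force: [-0.5, -0.3, -0.4]
grip_width: -0.0002
```

```bash
python3 q.py;python3 -c "
from h import *
print(rel(goal(25,1),[.52,0,.22]))"
```

```text
4.65 [0.476 0.051 0.347] 
 [[ 0.257  0.599  0.759]
 [ 0.904  0.128 -0.407]
 [-0.341  0.791 -0.508]] 
q [-0.464  0.073 -0.452  2.414  1.36   1.087 -0.402] F [-0.485 -0.264 -0.41 ]
(array([-8.9, 15.8, 14. ]), array([  8., -80., 119.]))
```

Request:
{"op": "arm_command", "data": {"targets": [[8, 18, 23, 0, 0, 0], [8, 18, 23, 0, 0, 0], [8, 18, 23, 0, 0, 0], [8, 18, 23, 0, 0, 0]]}}

```text
clock: 5.05
position: [0.5993, 0.0517, 0.3457]
tool_rot: [2.142, 0.347, 1.297]
force: [-0.1, 1.2, 0.7]
grip_width: -0.0001
```

```bash
python3 q.py;python3 -c "
from h import *
print(rel(goal(25,1),[.52,0,.22]))"
```

```text
5.05 [0.599 0.052 0.346] 
 [[ 0.254  0.598  0.76 ]
 [ 0.905  0.129 -0.405]
 [-0.34   0.791 -0.509]] 
q [-0.356  0.237 -0.333  2.205  1.526  0.98  -0.313] F [-0.134  1.226  0.679]
(array([-8.9, 15.7, 14.1]), array([ -24., -154.,   25.]))
```

Request:
{"op": "arm_command", "data": {"targets": [[0, 0, 0, -3, 5.2, 4.7], [0, 0, 0, -3, 5.2, 4.7], [0, 0, 0, -3, 5.2, 4.7]]}}

```text
clock: 5.35
position: [0.6037, 0.053, 0.3457]
tool_rot: [2.017, 0.032, 1.406]
force: [1.2, -0.0, 0.2]
grip_width: -0.0002
```

```bash
python3 q.py;python3 -c "
from h import *
print(rel(goal(25,1),[.52,0,.22]))"
```

```text
5.35 [0.604 0.053 0.346] 
 [[ 0.164  0.43   0.888]
 [ 0.986 -0.043 -0.162]
 [-0.032  0.902 -0.431]] 
q [-0.222  0.185 -0.326  2.379  2.076  0.79  -0.932] F [ 1.168 -0.028  0.177]
(array([-0.6,  1.5,  1.3]), array([ -62., -147.,  -12.]))
```

Request:
{"op": "arm_command", "data": {"targets": [[0, 0, 0, 7.5, 0, 0], [0, 0, 0, 7.5, 1, 1], [-10, -27, 8, 0, 0, 0], [-10, -27, 8, 0, 0, 0], [-10, -27, 8, 0, 0, 0]]}}

```text
clock: 5.85
position: [0.5669, 0.0249, 0.2645]
tool_rot: [2.231, -0.008, 1.386]
force: [1.6, -0.1, -0.5]
grip_width: 0.0001
```

```bash
python3 q.py;python3 -c "
from h import *
print(rel(goal(40,1),[.53,0,.17]))"
```

```text
5.85 [0.567 0.025 0.264] 
 [[ 0.184  0.602  0.777]
 [ 0.983 -0.119 -0.14 ]
 [ 0.008  0.79  -0.613]] 
q [-0.149  0.218 -0.301  2.424  2.077  0.606 -0.965] F [ 1.607 -0.085 -0.521]
(array([ 2.2,  1.2, -1.6]), array([-32., -94.,  33.]))
```

```bash
cat > fk.py <<'E'
from h import *
from scipy.optimize import least_squares
import itertools
D=[([-1.368,.522,-.0363,1.6,.0212,1.0211,-.1128],[.1684,.6015,.2255],[3.1415,.00116,1.298]),
([-.798,-.04,.35,1.979,.017,1.206,.817],[.368,.106,.364],[-3.14,.005,1.272]),
([-.743,-.187,.679,2.189,-.512,.941,1.478],[.3724,.1002,.3653],[3.135,-.568,1.267]),
([-.872,.241,.212,1.817,.322,1.584,.542],[.3758,.0898,.3698],[3.097,.612,1.26]),
([-1.112,.373,.173,2.029,.863,1.563,.228],[.4385,.0824,.3749],[2.385,.991,1.135]),
([-1.177,.019,.112,2.353,1.122,1.22,-.248],[.4373,.0862,.3722],[2.185,.411,1.276]),
([-.464,.073,-.452,2.414,1.36,1.087,-.402],[.4761,.0512,.3467],[2.142,.348,1.294]),
([-.356,.237,-.333,2.205,1.526,.98,-.313],[.5993,.0517,.3457],[2.142,.347,1.297]),
([-.222,.185,-.326,2.379,2.076,.79,-.932],[.6037,.053,.3457],[2.017,.032,1.406]),
([-.149,.218,-.301,2.424,2.077,.606,-.965],[.5669,.0249,.2645],[2.231,-.008,1.386])]
rx=lambda a,ax:Ro.from_euler(ax,a).as_matrix()
def fk(q,x,s):
    d1,d3,a3,a4,d5,a6,dt,o1,o7,a1=x
    R=rx(s[0]*q[0]+o1,'z');p=R@[a1,0,d1]
    R=R@rx(q[1],'y');p=p+R@[0,0,d3];R=R@rx(s[1]*q[2],'z')
    p=p+R@[a3,0,0];R=R@rx(q[3],'y');p=p+R@[a4,0,d5];R=R@rx(s[2]*q[4],'z')
    R=R@rx(q[5],'y');p=p+R@[a6,0,dt];R=R@rx(s[3]*q[6]+o7,'z')
    return p,R
def fit():
    best=None
    for s in itertools.product([1,-1],repeat=4):
      for o in(0,np.pi/2,np.pi,-np.pi/2):
        def res(x):
            r=[]
            for q,p,e in D:
                P,R=fk(q,x,s);r+=list((P-p)*3)+list((R-Ro.from_euler('xyz',e).as_matrix()).ravel())
            return r
        z=least_squares(res,[.36,.4,0,0,.4,0,.3,1.3+s[0]*1.37,o,0],max_nfev=60)
        if best is None or z.cost<best[0]: best=(z.cost,z.x,s)
    return best
if __name__=="__main__":
    np.set_printoptions(precision=4,suppress=True)
    b=fit();print(b)
    np.save("fk.npy",np.array(list(b[1])+list(b[2])))
E
python3 fk.py
```

```text
(np.float64(0.0453674793083857), array([ 0.3469,  0.5687,  0.0001, -0.0017,  0.5107,  0.0273,  0.3626,
       -0.0514,  3.1073, -0.0511]), (-1, -1, -1, -1))
```

```bash
cat > fk2.py <<'E'
from fk import *
s=(-1,-1,-1,-1)
def fk_(q,x):
    return fk(np.array(q)+np.r_[0,x[10:15],0],x[:10],s)
def res(x):
    r=[]
    for q,p,e in D:
        P,R=fk_(q,x);r+=list((P-p)*5)+list((R-Ro.from_euler('xyz',e).as_matrix()).ravel())
    return r
if __name__=="__main__":
    np.set_printoptions(precision=4,suppress=True)
    z=least_squares(res,np.r_[np.load("fk.npy")[:10],np.zeros(5)])
    print(z.cost,z.x); r=np.array(res(z.x)).reshape(-1,12); print(np.linalg.norm(r[:,:3],axis=1)/5,np.linalg.norm(r[:,3:],axis=1))
    np.save("fk2.npy",z.x)
E
python3 fk2.py
```

```text
0.04694034108811741 [ 0.336   0.5388 -0.0041 -0.0034  0.469   0.0213  0.3441 -0.1355  3.1085
 -0.0107 -0.0139 -0.0501  0.0148  0.0527 -0.0266]
[0.0161 0.0055 0.0172 0.0093 0.0177 0.0198 0.0149 0.0068 0.0131 0.0159] [0.0653 0.0872 0.1226 0.0451 0.0451 0.0392 0.0465 0.0438 0.06   0.045 ]
```

```bash
cat > fk3.py <<'E'
from fk import *
s=(-1,-1,-1,-1)
def fk3(q,x):
    R=np.eye(3);p=np.zeros(3)
    q=np.array(q)
    for i in range(7):
        ax='zyzyzyz'[i]; sg=1 if ax=='y' else -1
        R=R@rx(sg*(q[i]+x[i]),ax); p=p+R@x[7+3*i:10+3*i]
    return p,R
def res(x):
    r=list(x[1:6]*.01)+list(x[7:]*.01)
    for q,p,e in D:
        P,R=fk3(q,x);r+=list((P-p)*5)+list((R-Ro.from_euler('xyz',e).as_matrix()).ravel())
    return r
def run():
    x0=np.zeros(28);x0[6]=-3.1;x0[9]=.34;x0[12]=.54;x0[18]=.47;x0[24]=.3
    return least_squares(res,x0)
if __name__=="__main__":
    np.set_printoptions(precision=3,suppress=True)
    z=run();print(z.cost);print(z.x[:7],'\n',z.x[7:].reshape(7,3)); r=np.array(res(z.x))[26:].reshape(-1,12); print(np.linalg.norm(r[:,:3],axis=1)/5,np.linalg.norm(r[:,3:],axis=1))
    np.save("fk3.npy",z.x)
E
python3 fk3.py
```

```text
3.0365601010580277e-05
[-0.001  0.     0.001 -0.001 -0.     0.    -3.141] 
 [[-0.001 -0.01   0.321]
 [ 0.001 -0.01   0.265]
 [-0.001 -0.019  0.265]
 [ 0.    -0.019  0.212]
 [ 0.    -0.     0.212]
 [ 0.001 -0.     0.166]
 [ 0.     0.     0.166]]
[0. 0. 0. 0. 0. 0. 0. 0. 0. 0.] [0.001 0.001 0.001 0.001 0.001 0.002 0.    0.001 0.002 0.001]
```

```bash
cat > plan.py <<'E'
from fk3 import *
X=np.load("fk3.npy")
lo=np.array([-2.91,-.3,-1.5,.17,-1.26,.16,-2.52]);hi=np.array([2.91,2.13,1.42,2.43,4.41,1.93,2.52])
def solve(p,R,q0,w=.02):
    mid=(lo+hi)/2
    f=lambda q:np.r_[(fk3(q,X)[0]-p)*10,(fk3(q,X)[1]-R).ravel(),w*(q-q0)]
    return least_squares(f,np.clip(q0,lo+.02,hi-.02),bounds=(lo+.01,hi-.01))
if __name__=="__main__":
    np.set_printoptions(precision=2,suppress=True)
    q0=np.array(pose()[2]['qpos'])
    for deg in(25,35,45,55):
        for az in(0,30,-30):
            Rz=Ro.from_euler('z',az,degrees=True).as_matrix(); R=Rz@goal(deg)
            for tip in([.555,0,.14],[.605,-.005,.135],[.67,-.02,.25]):
                p=np.array(tip)-.017*R[:,2]
                b=None
                for st in(q0,np.array([0,.5,0,2.3,3.1,.8,-1.6])):
                    z=solve(p,R,st,.003); e=np.linalg.norm(fk3(z.x,X)[0]-p);
                    if b is None or e<b[0]:b=(e,z.x)
                print(deg,az,tip,"err mm %.1f"%(b[0]*1000),b[1])
E
python3 plan.py
```

```text
25 0 [0.555, 0, 0.14] err mm 21.0 [ 0.48  1.2  -1.49  2.42  2.07  1.92 -0.6 ]
25 0 [0.605, -0.005, 0.135] err mm 13.5 [ 0.62  1.34 -1.49  2.42  2.39  1.85 -0.4 ]
25 0 [0.67, -0.02, 0.25] err mm 0.0 [-0.26  0.44  0.03  2.4   2.67  0.85 -1.43]
25 30 [0.555, 0, 0.14] err mm 10.3 [ 1.36  1.4  -1.49  2.42  2.48  0.56  0.37]
25 30 [0.605, -0.005, 0.135] err mm 0.6 [ 1.24  1.46 -1.49  2.42  2.65  0.82  0.23]
25 30 [0.67, -0.02, 0.25] err mm 0.0 [ 0.24  0.48 -0.05  2.3   3.85  0.82 -1.81]
25 -30 [0.555, 0, 0.14] err mm 0.0 [-0.53  0.75 -0.25  2.38  1.73  1.3  -1.51]
25 -30 [0.605, -0.005, 0.135] err mm 0.0 [-0.46  0.77 -0.23  2.28  1.79  1.26 -1.42]
25 -30 [0.67, -0.02, 0.25] err mm 0.0 [-0.35  0.54 -0.22  2.14  1.71  1.13 -1.04]
35 0 [0.555, 0, 0.14] err mm 12.7 [ 0.67  1.   -1.49  2.42  1.97  1.47 -0.49]
35 0 [0.605, -0.005, 0.135] err mm 3.4 [ 0.73  1.18 -1.49  2.42  2.25  1.55 -0.4 ]
35 0 [0.67, -0.02, 0.25] err mm 0.0 [ 0.03  0.35 -0.3   2.28  2.37  0.57 -1.04]
35 30 [0.555, 0, 0.14] err mm 5.8 [ 1.24  1.14 -1.49  2.42  2.28  0.64  0.23]
35 30 [0.605, -0.005, 0.135] err mm 0.0 [ 0.2   0
[... 1119 characters left out ...]
 0.0 [-0.08  0.37 -0.21  2.37  2.06  0.34 -0.83]
55 0 [0.605, -0.005, 0.135] err mm 0.0 [-0.09  0.43 -0.14  2.26  2.03  0.29 -0.75]
55 0 [0.67, -0.02, 0.25] err mm 0.0 [ 0.43  0.38 -0.73  1.99  1.1   0.5   0.33]
55 30 [0.555, 0, 0.14] err mm 0.0 [ 0.3   0.39 -0.31  2.32  3.89  0.17 -1.93]
55 30 [0.605, -0.005, 0.135] err mm 0.0 [ 0.21  0.45 -0.21  2.21  4.23  0.17 -2.27]
55 30 [0.67, -0.02, 0.25] err mm 0.0 [ 1.04  0.78 -1.47  1.93  1.14  0.69  1.04]
55 -30 [0.555, 0, 0.14] err mm 0.0 [-0.16  0.45 -0.36  2.22  1.34  0.72 -0.73]
55 -30 [0.605, -0.005, 0.135] err mm 0.0 [-0.11  0.51 -0.36  2.11  1.34  0.73 -0.64]
55 -30 [0.67, -0.02, 0.25] err mm 0.0 [ 0.08  0.43 -0.52  1.87  1.06  0.87 -0.19]
```

```bash
cat >> h.py <<'E'
def G(az=-30,deg=32): return Ro.from_euler('z',az,degrees=True).as_matrix()@goal(deg)
E
python3 -c "
from h import *
print(rel(G()),rel(G(),np.array([.54,.03,.19])-.017*G()[:,2]),(G().T@[-.02,.01,-.09]))"
```

```text
(array([ -5.8, -23.3,  15.7]), None) (array([ -5.8, -23.3,  15.7]), array([  6., -76.,   9.])) [-0.00470055 -0.08790891  0.02915352]
```

Request:
{"op": "arm_command", "data": {"targets": [[0, 0, 0, -1.4, -5.8, 3.9], [0, 0, 0, -1.4, -5.8, 3.9], [0, 0, 0, -1.4, -5.8, 3.9], [0, 0, 0, -1.4, -5.8, 3.9], [-4, -27, 3, 0, 0, 0], [-4, -27, 3, 0, 0, 0]]}}

```text
clock: 6.45
position: [0.5427, 0.0318, 0.2144]
tool_rot: [2.12, 0.005, 0.888]
force: [-1.1, 0.2, 0.0]
grip_width: 0.0002
```

```bash
python3 q.py;python3 - <<'E'
from h import *
print(rel(G(),np.array([.54,.03,.17])-.017*G()[:,2]))
f,W=grab("wrist");save(f,"w2.png");np.savez("w2.npz",c=f["color"],W=W)
E
```

```text
6.45 [0.543 0.032 0.214] 
 [[ 0.631  0.408  0.66 ]
 [ 0.776 -0.326 -0.54 ]
 [-0.005  0.853 -0.522]] 
q [-0.465  0.501 -0.334  2.319  1.538  1.164 -1.168] F [-1.132  0.232  0.045]
(array([0.5, 0.5, 0. ]), array([ -3., -38.,   5.]))
```

View pics/w2.png

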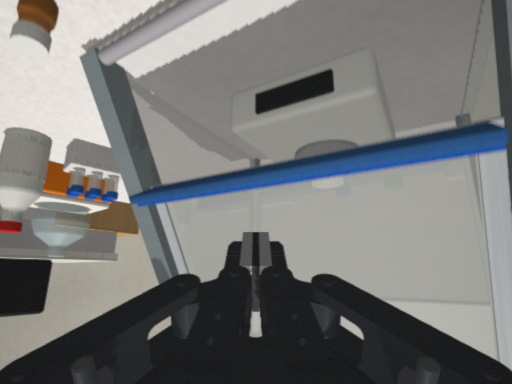

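The wrist view is upside down. The lip runs (133,200)-(507,135), and the closed fingertips at (256,235) are still above it, in front. I'll measure the lip here.

```bash
python3 - <<'E'
from h import *
np.set_printoptions(precision=4,suppress=True)
d=np.load("w2.npz");c=d["c"];W=d["W"]
hsv=cv2.cvtColor(c,cv2.COLOR_RGB2HSV);h,s,v=[hsv[...,i].astype(int) for i in range(3)]
m=(h>105)&(h<125)&(s>140)&(np.abs(W[...,0]-.6)<.06)&(W[...,2]>.1)&(np.abs(W[...,1])<.17)
P=W[m];print(m.sum(),P.min(0),P.max(0))
# yaw from fit
for u in(160,220,256,300,360,420,480):
    r=np.where(m[:,u])[0]
    if len(r): print(u,r.min(),r.max(),W[r.min()+1,u],W[(r.min()+r.max())//2,u],W[r.max()-1,u])
y=(P@ye);x=P@xe
print(y.min(),y.max())
A=np.c_[P[:,1],P[:,2],np.ones(len(P))];k=np.linalg.lstsq(A,P[:,0],rcond=None)[0];print("slope x/y",k,np.degrees(np.arctan(k[0])))
# profile across: coords along s and n at mid
q=P[np.abs(y)<.1]; 
s_=.5*(q@xe)+.866*q[:,2]; n_=-.866*(q@xe)+.5*q[:,2]
print("s",np.percentile(s_,[1,10,50,90,99]),"n",np.percentile(n_,[1,10,50,90,99]))
z=np.load("a.npz")
for k,w in(("a","W"),("b","V")):
    c=z[k];W=z[w];hsv=cv2.cvtColor(c,cv2.COLOR_RGB2HSV);h,s,v=[hsv[...,i].astype(int) for i in range(3)]
    for nm,m in(("lip",(h>105)&(h<125)&(s>150)&(v>60)&(W[...,2]>.12)&(W[...,0]<.7)&(np.abs(W[...,1])<.17)),("mk",(h>15)&(h<35)&(s>120)&(v>90)&(np.abs(W[...,0]-.63)<.06)&(W[...,2]>.2))):
        q=W[m]; 
        if len(q)==0: continue
        print(k,nm,len(q),"s",np.percentile(.5*(q@xe)+.866*q[:,2],[2,10,50,90,98]),"n",np.percentile(-.866*(q@xe)+.5*q[:,2],[2,10,50,90,98]),"y",np.percentile(q@ye,[2,98]))
E
```

```text
7688 [ 0.5565 -0.1457  0.1413] [0.6312 0.1494 0.1667]
160 187 202 [ 0.5784 -0.1253  0.1476] [ 0.5642 -0.1015  0.1608] [ 0.5727 -0.1139  0.1641]
220 176 192 [ 0.5887 -0.0472  0.1487] [ 0.5742 -0.0316  0.1616] [ 0.5793 -0.0367  0.1656]
256 169 187 [ 0.5958 -0.0114  0.148 ] [0.5802 0.0014 0.1616] [ 0.5903 -0.0068  0.1641]
300 160 179 [0.6044 0.0262 0.1463] [0.5848 0.0373 0.161 ] [0.5906 0.0337 0.1654]
360 149 171 [0.6092 0.0718 0.1476] [0.5926 0.0767 0.1614] [0.6022 0.0729 0.1646]
420 137 161 [0.6187 0.1079 0.1456] [0.5973 0.11   0.1612] [0.6083 0.1075 0.1641]
480 125 152 [0.6259 0.1392 0.1443] [0.6023 0.1377 0.1607] [0.6117 0.1367 0.1648]
-0.058025661028741855 0.23942163012414494
slope x/y [ 0.1563 -0.8096  0.7142] 8.88333709248967
s [0.4232 0.4234 0.4265 0.4338 0.4351] n [-0.4464 -0.4343 -0.4162 -0.415  -0.4144]
a lip 754 s [0.4295 0.4315 0.4365 0.4389 0.4401] n [-0.4531 -0.4499 -0.4325 -0.4185 -0.416 ] y [-0.059  0.228]
a mk 87 s [0.5488 0.5573 0.5665 0.5682 0.569 ] n [-0.4548 -0.4434 -0.4257 -0.416  -0.415 ] y [-0.096  -0.0451]
b lip 372 s [0.4354 0.4366 0.4384 0.4404 0.4414] n [-0.4472 -0.4448 -0.4363 -0.4282 -0.4253] y [-0.0389  0.2171]
b mk 96 s [0.5573 0.5605 0.5671 0.5687 0.5698] n [-0.4388 -0.4359 -0.4221 -0.4158 -0.4147] y [-0.0904 -0.0716]
```

```bash
cat >> h.py <<'E'
psi=np.radians(-8.88); xe=np.array([np.cos(psi),np.sin(psi),0]); ye=np.array([-np.sin(psi),np.cos(psi),0])
sv=.5*xe+.866*ez; nv=-.866*xe+.5*ez
def tipinfo():
    p,R,s=pose(); t=p+.017*R[:,2]; print("tip s,n,y",(sv@t).round(4),(nv@t).round(4),(ye@t).round(4),"F s,n",(sv@s['force']).round(1),(nv@s['force']).round(1),"z.s %.3f"%(R[:,2]@sv),"y.s %.3f x.s %.3f"%(R[:,1]@sv,R[:,0]@sv))
    return p,R,t
def to(s,n,y):
    p,R,t=tipinfo(); g=s*sv+n*nv+y*ye; print("tool mm",(R.T@(g-t)*1000).round(1))
E
python3 - <<'E'
from h import *
to(.4,-.365,.09); to(.4,-.437,.09)
p,R,s=pose(); print("s dir in tool*10mm",(R.T@sv*10).round(1)); print(rel(G(deg=26)))
E
```

```text
tip s,n,y 0.4459 -0.3683 0.1083 F s,n -6.6 -0.2 z.s -0.087 y.s 0.966 x.s 0.244
tool mm [-28.5 -39.5   8.9]
tip s,n,y 0.4459 -0.3683 0.1083 F s,n -6.6 -0.2 z.s -0.087 y.s 0.966 x.s 0.244
tool mm [  3.1 -41.6  73.6]
s dir in tool*10mm [ 2.4  9.7 -0.9]
(array([-5.6,  0.4,  0.3]), None)
```

Request:
{"op": "arm_command", "data": {"targets": [[0, 0, 0, -5.6, 0, 0], [0, 0, 0, 0, 0, -7], [0, 0, 0, 0, 0, -7]]}}

```text
clock: 6.8
position: [0.5408, 0.0329, 0.2096]
tool_rot: [2.037, 0.23, 0.999]
force: [0.4, -0.2, 0.1]
grip_width: -0.0001
```

```bash
python3 q.py|tail -1;python3 -c "
from h import *
to(.4,-.365,.09); to(.398,-.437,.09)"
```

```text
q [-0.532  0.578 -0.311  2.343  1.583  1.274 -1.046] F [ 0.439 -0.17   0.067]
tip s,n,y 0.4462 -0.3687 0.1083 F s,n 0.3 -0.4 z.s 0.009 y.s 1.000 x.s -0.000
tool mm [-17.9 -46.3   4.6]
tip s,n,y 0.4462 -0.3687 0.1083 F s,n 0.3 -0.4 z.s 0.009 y.s 1.000 x.s -0.000
tool mm [ 14.8 -48.9  68.7]
```

Request:
{"op": "arm_command", "data": {"targets": [[-9, -24, 2, 0, 0, 0], [-9, -25, 2, 0, 0, 0], [0, 0, 0, 0, 0, 0]]}}

```text
clock: 7.1
position: [0.5102, 0.0192, 0.1692]
tool_rot: [2.037, 0.235, 1.002]
force: [0.7, -0.5, -0.1]
grip_width: -0.0003
```

```bash
python3 q.py|tail -1;python3 -c "
from h import *
to(.398,-.437,.09)"
```

```text
q [-0.548  0.676 -0.332  2.426  1.624  1.319 -1.224] F [ 0.744 -0.535 -0.133]
tip s,n,y 0.3973 -0.3645 0.09 F s,n 0.3 -0.8 z.s 0.009 y.s 1.000 x.s -0.007
tool mm [33.   0.4 64.6]
```

Now I'll slide in beneath the lip and touch it gently.

Request:
{"op": "arm_command", "data": {"targets": [[11, 0, 22, 0, 0, 0], [11, 0, 22, 0, 0, 0], [11, 0, 21, 0, 0, 0], [0, 0, 0, 0, 0, 0]]}}

```text
clock: 7.5
position: [0.5775, 0.0097, 0.1344]
tool_rot: [2.036, 0.236, 1.004]
force: [-0.8, 0.2, 0.3]
grip_width: -0.0
```

```bash
python3 q.py|tail -1;python3 - <<'E'
from h import *
tipinfo()
f,W=grab("wrist");save(f,"w3.png")
E
```

```text
q [-0.463  0.775 -0.262  2.301  1.766  1.28  -1.181] F [-0.781  0.198  0.301]
tip s,n,y 0.4011 -0.4408 0.091 F s,n -0.1 0.8 z.s 0.011 y.s 1.000 x.s -0.007
```

View pics/w3.png

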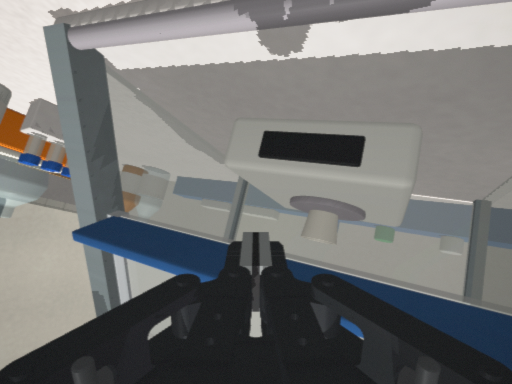

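The fingertips are under the lip, about 26 mm past its front edge. I'll push gently up the slope.

Request:
{"op": "arm_command", "data": {"targets": [[0, 5, 0, 0, 0, 0], [0, 5, 0, 0, 0, 0], [0, 6, 0, 0, 0, 0], [0, 6, 0, 0, 0, 0], [0, 6, 0, 0, 0, 0], [0, 6, 0, 0, 0, 0]]}}

```text
clock: 8.15
position: [0.5932, 0.0081, 0.1682]
tool_rot: [2.038, 0.236, 1.006]
force: [-0.3, -1.7, -4.5]
grip_width: -0.0003
```

```bash
python3 q.py|tail -1;python3 -c "
from h import *
tipinfo()"
```

```text
q [-0.443  0.693 -0.255  2.276  1.742  1.237 -1.071] F [-0.267 -1.727 -4.504]
tip s,n,y 0.4383 -0.4375 0.0919 F s,n -3.9 -2.3 z.s 0.009 y.s 1.000 x.s -0.009
```

Request:
{"op": "arm_command", "data": {"targets": [[0, 9, 0.5, 0, 0, 0], [0, 9, 0.5, 0, 0, 0], [0, 9, 0.5, 0, 0, 0], [0, 9, 0.5, 0, 0, 0], [0, 9, 0.5, 0, 0, 0], [0, 9, 0.5, 0, 0, 0], [0, 9, 0.5, 0, 0, 0], [0, 7, 0, 0, 0, 0]]}}

```text
clock: 8.95
position: [0.633, 0.0016, 0.2333]
tool_rot: [2.038, 0.236, 1.007]
force: [-2.6, 0.7, -2.1]
grip_width: 0.0001
```

```bash
python3 q.py|tail -1;cat > lip.py <<'E'
from h import *
np.set_printoptions(precision=4,suppress=True)
tipinfo()
def lip():
  for k in("scene","top"):
    f,W=grab(k);c=f["color"];hsv=cv2.cvtColor(c,cv2.COLOR_RGB2HSV);h,s,v=[hsv[...,i].astype(int) for i in range(3)]
    S=W@sv;N=W@nv;Y=W@ye
    for nm,m in(("lip",(h>105)&(h<125)&(s>150)&(v>60)&(S>.4)&(S<.65)&(N<-.405)&(N>-.47)&(Y<.3)&(Y>-.1)),("mk",(h>15)&(h<35)&(s>120)&(v>90)&(N<-.405)&(N>-.46)&(S>.4)&(S<.65)&(Y<.3)&(Y>-.13))):
        if m.sum()>5: print(k,nm,m.sum(),"s",np.percentile(S[m],[2,10,50,90,98]),"n",np.percentile(N[m],[2,98]),"y",np.percentile(Y[m],[2,98]))
    save(f,"l_%s.png"%k)
lip()
E
python3 lip.py
```

```text
q [-0.395  0.564 -0.233  2.188  1.695  1.153 -0.846] F [-2.605  0.699 -2.085]
tip s,n,y 0.5147 -0.4399 0.0917 F s,n -3.1 1.3 z.s 0.009 y.s 1.000 x.s -0.009
scene lip 714 s [0.5308 0.5333 0.5386 0.5407 0.5417] n [-0.4528 -0.4158] y [-0.0512  0.2309]
scene mk 83 s [0.5548 0.5601 0.5667 0.5683 0.5688] n [-0.4453 -0.4156] y [-0.0946 -0.0699]
top lip 857 s [0.539  0.5402 0.542  0.5435 0.5444] n [-0.448  -0.4237] y [-0.041   0.2282]
top mk 91 s [0.5578 0.5614 0.5674 0.5694 0.57  ] n [-0.4384 -0.4141] y [-0.0882 -0.0697]
```

Request:
{"op": "arm_command", "data": {"targets": [[0, 6, 0, 0, 0, 0], [0, 6, 0, 0, 0, 0], [0, 6, 0, 0, 0, 0], [0, 4, 0, 0, 0, 0], [0, 2, 0, 0, 0, 0], [0, 0, 0, 0, 0, 0]]}}

```text
clock: 9.65
position: [0.6456, -0.0005, 0.2555]
tool_rot: [2.038, 0.236, 1.006]
force: [-0.9, -0.3, -2.2]
grip_width: -0.0001
```

```bash
python3 lip.py
```

```text
tip s,n,y 0.5404 -0.4399 0.0915 F s,n -2.4 -0.4 z.s 0.009 y.s 1.000 x.s -0.009
scene lip 760 s [0.5569 0.5592 0.5646 0.5665 0.5674] n [-0.4532 -0.4158] y [-0.0548  0.2299]
scene mk 91 s [0.5559 0.5597 0.5662 0.5689 0.5694] n [-0.4442 -0.4149] y [-0.0937 -0.0588]
top lip 881 s [0.5631 0.5644 0.5662 0.5678 0.5689] n [-0.448  -0.4235] y [-0.0422  0.2281]
top mk 92 s [0.5571 0.5609 0.5676 0.5691 0.57  ] n [-0.4408 -0.4145] y [-0.0881 -0.0697]
```

The lip is within about 2 mm of the marker. I'll back off downward, then straight out.

Request:
{"op": "arm_command", "data": {"targets": [[0, 0, 0, 0, 0, 0], [0, -5, 0, 0, 0, 0], [0, -10, 0, 0, 0, 0], [-8, -2, -20, 0, 0, 0], [-12, 0, -25, 0, 0, 0], [-12, 0, -25, 0, 0, 0], [-8, 0, -15, 0, 0, 0], [0, 0, 0, 0, 0, 0]]}}

```text
clock: 10.55
position: [0.5536, 0.0161, 0.2865]
tool_rot: [2.036, 0.238, 1.006]
force: [0.9, 0.1, -0.4]
grip_width: -0.0
```

```bash
python3 lip.py; python3 q.py; python3 -c "
from h import *
f,W=grab('top');h,s,v=cv2.split(cv2.cvtColor(f['color'],cv2.COLOR_RGB2HSV))
m=(h>45)&(h<90)&(s>100)&(v>40)&(np.abs(W[...,1]-.33)<.05)&(W[...,0]<.6);print(m.sum(),np.median(W[m],0),W[m].min(0),W[m].max(0))"
```

```text
tip s,n,y 0.5205 -0.3435 0.0936 F s,n 0.0 -0.9 z.s 0.011 y.s 1.000 x.s -0.010
scene lip 752 s [0.5571 0.5595 0.5646 0.5665 0.5675] n [-0.4532 -0.4155] y [-0.0538  0.2325]
scene mk 88 s [0.5561 0.5592 0.5666 0.5687 0.5693] n [-0.4443 -0.4149] y [-0.0943 -0.0598]
top lip 729 s [0.5637 0.5647 0.5663 0.5677 0.5687] n [-0.4473 -0.4241] y [-0.0424  0.2284]
top mk 92 s [0.5595 0.562  0.5675 0.5694 0.57  ] n [-0.4397 -0.415 ] y [-0.0883 -0.0699]
10.65 [0.555 0.016 0.286] 
 [[ 0.521  0.492  0.697]
 [ 0.82  -0.063 -0.569]
 [-0.236  0.868 -0.436]] 
q [-0.478  0.392 -0.296  2.307  1.528  1.21  -0.801] F [ 0.173 -0.092  0.148]
118 [0.4277162  0.33358121 0.06778357] [0.41212462 0.31836416 0.0572237 ] [0.44330132 0.34874444 0.07312158]
```

```bash
cat > dn.py <<'E'
from h import *
import sys
a=np.radians(float(sys.argv[1])); g=list(map(float,sys.argv[2:5]))
Rd=np.array([[np.cos(a),np.sin(a),0],[np.sin(a),-np.cos(a),0],[0,0,-1.]])
print(rel(Rd,g))
E
python3 dn.py 57 .43 .25 .3;python3 - <<'E'
from plan import *
np.set_printoptions(precision=2,suppress=True)
q0=np.array(pose()[2]['qpos'])
for az in(57,20):
  a=np.radians(az);Rd=np.array([[np.cos(a),np.sin(a),0],[np.sin(a),-np.cos(a),0],[0,0,-1.]])
  for g in([.43,.25,.3],[.428,.333,.1]):
    z=solve(np.array(g),Rd,q0,.003);print(az,g,np.linalg.norm(fk3(z.x,X)[0]-g),z.x)
E
```

```text
(array([63.1, 11.9,  8. ]), array([ 124.,  -64., -227.]))
57 [0.43, 0.25, 0.3] 4.238278121733423e-07 [ 0.02  0.33 -0.84  1.8   0.27  1.13  0.09]
57 [0.428, 0.333, 0.1] 2.393450617027504e-07 [-0.13  0.73 -0.92  1.89  0.74  0.9  -0.43]
20 [0.43, 0.25, 0.3] 2.3660700632529696e-07 [-0.14  0.29 -0.62  1.81  0.19  1.1  -0.48]
20 [0.428, 0.333, 0.1] 1.0851497996627261e-07 [-0.23  0.67 -0.77  1.89  0.63  0.83 -0.98]
```

Request:
{"op": "arm_command", "data": {"targets": [[0, 0, -15, 7.9, 1.5, 1], [0, 0, -15, 7.9, 1.5, 1], [0, 0, -15, 7.9, 1.5, 1], [0, 0, -10, 7.9, 1.5, 1], [0, 0, 0, 7.9, 1.5, 1], [0, 0, 0, 7.9, 1.5, 1], [0, 0, 0, 7.9, 1.5, 1], [0, 0, 0, 7.9, 1.5, 1]]}}

```text
clock: 11.5
position: [0.527, 0.0442, 0.3147]
tool_rot: [3.141, -0.004, 1.001]
force: [-0.9, 0.6, -0.9]
grip_width: 0.0
```

```bash
python3 q.py; python3 dn.py 57 .43 .32 .2
```

```text
11.5 [0.527 0.044 0.315] 
 [[ 0.539  0.842  0.003]
 [ 0.842 -0.539  0.003]
 [ 0.004  0.001 -1.   ]] 
q [ 0.051  0.291 -0.312  1.728  0.095  1.134  0.713] F [-0.944  0.557 -0.93 ]
(array([ 0. , -0.2,  0.4]), array([ 179., -231.,  115.]))
```

Request:
{"op": "arm_command", "data": {"targets": [[26, -33, 16, 0, 0, 0], [26, -33, 16, 0, 0, 0], [26, -33, 16, 0, 0, 0], [26, -33, 16, 0, 0, 0], [26, -33, 16, 0, 0, 0], [26, -33, 16, 0, 0, 0], [26, -33, 16, 0, 0, 0], [0, 0, 0, 0, 0, 0]]}}

```text
clock: 12.3
position: [0.4415, 0.3201, 0.1926]
tool_rot: [-3.136, 0.003, 0.972]
force: [0.1, -1.4, 0.6]
grip_width: -0.0001
```

```bash
python3 q.py; python3 dn.py 57 .428 .332 .12; python3 - <<'E'
from h import *
f,W=grab('wrist');h,s,v=cv2.split(cv2.cvtColor(f['color'],cv2.COLOR_RGB2HSV))
m=(h>45)&(h<90)&(s>100)&(v>40)&(np.abs(W[...,1]-.33)<.05)&(W[...,0]<.6);print(m.sum())
if m.sum()>5: print(np.median(W[m],0),W[m].min(0),W[m].max(0))
save(f,"w4.png")
E
```

```text
12.3 [0.441 0.32  0.193] 
 [[ 0.564  0.826 -0.006]
 [ 0.826 -0.564  0.001]
 [-0.003 -0.005 -1.   ]] 
q [-0.441  0.46  -0.394  1.828  0.214  0.899  0.039] F [ 0.139 -1.422  0.632]
(array([-0.3,  0.1, -1.3]), array([  2., -17.,  73.]))
978
[0.42669482 0.33259708 0.06751712] [0.41085789 0.31389881 0.05579672] [0.44651923 0.34907784 0.0699403 ]
```

View pics/w4.png

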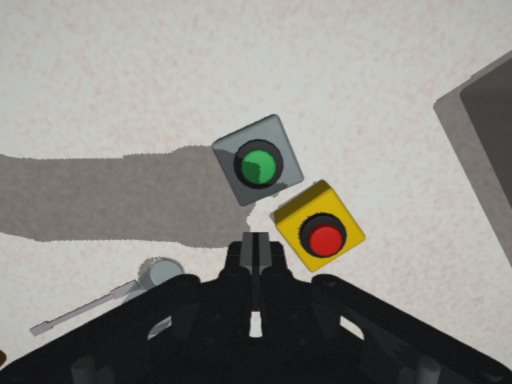

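The green button is at (258,165) and the red at (325,240). The green top measures (0.427, 0.333, 0.0675), as expected.

Request:
{"op": "arm_command", "data": {"targets": [[1, -6, 20, 0, 0, 0], [1, -6, 20, 0, 0, 0], [1, -5, 20, 0, 0, 0], [0, 0, 20, 0, 0, 0], [0, 0, 8, 0, 0, 0], [0, 0, 0, 0, 0, 0]]}}

```text
clock: 12.95
position: [0.4366, 0.3232, 0.1003]
tool_rot: [3.141, 0.006, 0.959]
force: [-0.7, -0.8, -0.1]
grip_width: 0.0001
```

```bash
python3 q.py; python3 dn.py 56 .427 .3325 .0845
```

```text
12.95 [0.437 0.323 0.1  ] 
 [[ 0.575  0.818 -0.003]
 [ 0.818 -0.575 -0.005]
 [-0.006  0.    -1.   ]] 
q [-0.497  0.586 -0.344  1.903  0.293  0.708 -0.055] F [-0.666 -0.752 -0.149]
(array([ 0. ,  0.4, -1.1]), array([  2., -13.,  16.]))
```

Request:
{"op": "arm_command", "data": {"targets": [[1, -7, 0, 0, 0, 0], [1, -6, 0, 0, 0, 0], [0, -2, 5, 0, 0, 0], [0, 0, 6, 0, 0, 0], [0, 0, 4, 0, 0, 0], [0, 0, 3, 0, 0, 0], [0, 0, 2, 0, 0, 0]]}}

```text
clock: 13.65
position: [0.4266, 0.3344, 0.0816]
tool_rot: [3.139, 0.003, 0.957]
force: [-0.9, -0.4, 0.4]
grip_width: 0.0001
```

```bash
python3 q.py; python3 dn.py 56 .427 .3325 .0785
```

```text
13.65 [0.427 0.334 0.082] 
 [[ 0.576  0.817  0.   ]
 [ 0.817 -0.576 -0.003]
 [-0.003  0.002 -1.   ]] 
q [-0.535  0.612 -0.33   1.919  0.311  0.663 -0.101] F [-0.921 -0.392  0.382]
(array([ 0.1,  0.2, -1.2]), array([-1.,  1.,  3.]))
```

Request:
{"op": "arm_command", "data": {"targets": [[0, 0, 3, 0, 0, 0], [0, 0, 2, 0, 0, 0]]}}

```text
clock: 13.85
position: [0.4267, 0.3342, 0.076]
tool_rot: [3.14, 0.003, 0.957]
force: [0.4, 0.4, 0.0]
grip_width: -0.0001
```

Request:
{"op": "arm_command", "data": {"targets": [[0, 0, 3, 0, 0, 0], [0, 0, 2, 0, 0, 0]]}}

```text
clock: 14.05
position: [0.4268, 0.3341, 0.0706]
tool_rot: [3.139, 0.003, 0.956]
force: [0.0, 0.5, 0.9]
grip_width: 0.0002
```

```bash
python3 - <<'E'
from h import *
f,W=grab('scene');save(f,"x.png");c=f["color"][90:180,110:240,::-1];a=cv2.resize(c,None,fx=4,fy=4,interpolation=cv2.INTER_CUBIC)
f,W=grab('top');c=f["color"][200:310,30:150,::-1];b=cv2.resize(c,(393,360),interpolation=cv2.INTER_CUBIC)
cv2.imwrite("pics/p.png",cv2.resize(np.hstack([a,b]),None,fx=.85,fy=.85))
E
```

```text
(no output)
```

View pics/p.png

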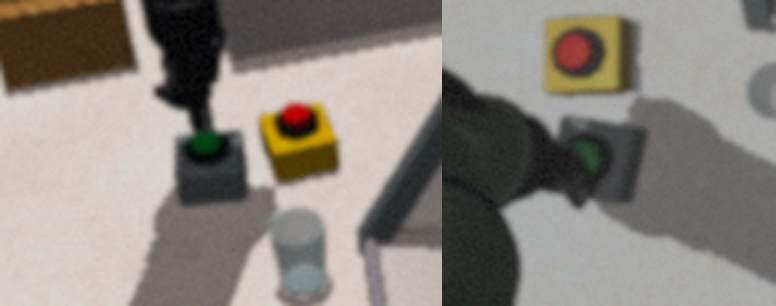

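The scene crop shows the finger over or just behind the green button, and in the top crop it sits lower-left of it. I need the real tip location from depth.

```bash
python3 - <<'E'
from h import *
np.set_printoptions(precision=3,suppress=True)
print(pose()[0])
for k in("scene","top"):
    f,W=grab(k);c=f["color"];h,s,v=[x.astype(int) for x in cv2.split(cv2.cvtColor(c,cv2.COLOR_RGB2HSV))]
    near=(np.abs(W[...,0]-.427)<.06)&(np.abs(W[...,1]-.333)<.06)
    g=near&(h>45)&(h<90)&(s>100)&(W[...,2]<.09)
    print(k,"green",g.sum(),W[g].min(0),np.median(W[g],0),W[g].max(0))
    d=near&(v<70)&(s<100)&(W[...,2]>.062)&(W[...,2]<.12)
    for lo in(.062,.07,.08,.09,.1):
        q=W[d&(W[...,2]>=lo)&(W[...,2]<lo+.01)]
        if len(q):print(lo,len(q),q.min(0),np.median(q,0),q.max(0))
E
```

```text
[0.427 0.334 0.071]
scene green 66 [0.408 0.308 0.053] [0.427 0.321 0.065] [0.446 0.338 0.086]
0.08 8 [0.42  0.324 0.082] [0.429 0.327 0.084] [0.435 0.329 0.088]
0.09 9 [0.42  0.321 0.09 ] [0.428 0.323 0.095] [0.435 0.329 0.099]
0.1 11 [0.418 0.317 0.103] [0.429 0.322 0.106] [0.434 0.328 0.109]
top green 13 [0.425 0.32  0.065] [0.433 0.324 0.069] [0.441 0.334 0.071]
0.062 33 [0.417 0.308 0.062] [0.438 0.322 0.067] [0.446 0.341 0.072]
0.07 2 [0.43  0.323 0.072] [0.435 0.325 0.073] [0.44  0.327 0.074]
0.08 7 [0.427 0.322 0.083] [0.435 0.326 0.087] [0.44  0.334 0.089]
0.09 7 [0.427 0.321 0.093] [0.435 0.325 0.095] [0.44  0.334 0.098]
0.1 6 [0.427 0.321 0.1  ] [0.433 0.325 0.103] [0.439 0.332 0.109]
```

Request:
{"op": "arm_command", "data": {"targets": [[0, 0, 2, 0, 0, 0], [0, 0, 1, 0, 0, 0]]}}

```text
clock: 14.45
position: [0.427, 0.3344, 0.068]
tool_rot: [3.139, 0.002, 0.956]
force: [-0.2, 0.4, 0.2]
grip_width: -0.0001
```

Request:
{"op": "arm_command", "data": {"targets": [[0, 0, 2, 0, 0, 0], [0, 0, 1, 0, 0, 0]]}}

```text
clock: 14.65
position: [0.4271, 0.3343, 0.0648]
tool_rot: [3.139, 0.002, 0.956]
force: [0.1, -0.2, 0.9]
grip_width: 0.0002
```

```bash
python3 - <<'E'
from h import *
f,W=grab('wrist');save(f,"w5.png")
np.set_printoptions(precision=3,suppress=True)
for r in range(170,260,8): print(r,W[r,256],f["color"][r,256])
f,W=grab('top');h,s,v=cv2.split(cv2.cvtColor(f['color'],cv2.COLOR_RGB2HSV))
m=((h<6)|(h>174))&(s>150)&(W[...,1]>.25);print(np.median(W[m],0))
E
```

```text
170 [0.397 0.356 0.044] [77 81 82]
178 [0.401 0.353 0.045] [75 80 81]
186 [0.405 0.35  0.045] [76 82 81]
194 [0.409 0.348 0.046] [60 65 65]
202 [0.41  0.347 0.058] [25 27 28]
210 [0.414 0.344 0.057] [23 23 22]
218 [0.415 0.343 0.067] [18 68 34]
226 [0.418 0.341 0.068] [32 94 49]
234 [0.418 0.341 0.078] [22 21 21]
242 [0.418 0.341 0.086] [20 22 21]
250 [0.418 0.341 0.096] [16 18 18]
258 [0.418 0.341 0.101] [18 20 22]
[0.531 0.348 0.068]
```

View pics/w5.png

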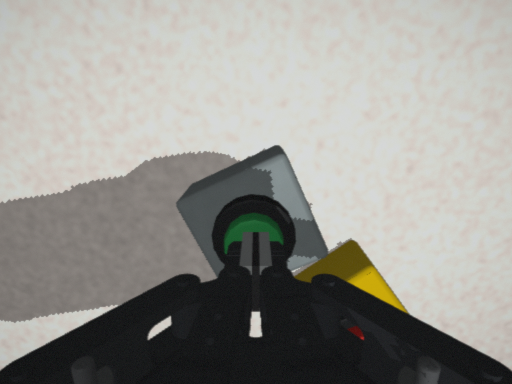

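The finger is centred over the green button, but its visible end is still a few mm above the top. The tip evidently stands less far ahead than I assumed, so I'll keep going down in small steps.

Request:
{"op": "arm_command", "data": {"targets": [[0, 0, 2, 0, 0, 0], [0, 0, 2, 0, 0, 0]]}}

```text
clock: 14.95
position: [0.4271, 0.3344, 0.0608]
tool_rot: [3.139, 0.002, 0.956]
force: [-0.8, -1.1, 0.8]
grip_width: 0.0001
```

Request:
{"op": "arm_command", "data": {"targets": [[0, 0, 2, 0, 0, 0], [0, 0, 1, 0, 0, 0]]}}

```text
clock: 15.15
position: [0.4271, 0.3344, 0.0576]
tool_rot: [3.139, 0.002, 0.957]
force: [-0.4, -1.4, 3.7]
grip_width: 0.0001
```

Request:
{"op": "arm_command", "data": {"targets": [[0, 0, 2, 0, 0, 0], [0, 0, 1, 0, 0, 0]]}}

```text
clock: 15.35
position: [0.4273, 0.3345, 0.0553]
tool_rot: [3.139, 0.001, 0.956]
force: [-7.2, -6.7, 36.2]
grip_width: -0.0002
```

Request:
{"op": "arm_command", "data": {"targets": [[0, 0, 2, 0, 0, 0], [0, 0, 1, 0, 0, 0]]}}

```text
clock: 15.55
position: [0.4273, 0.3347, 0.0552]
tool_rot: [3.137, 0.001, 0.956]
force: [-10.6, -9.1, 36.2]
grip_width: -0.0001
```

The button has bottomed out: a force step to 36 N after about 6 mm of travel. Releasing.

Request:
{"op": "arm_command", "data": {"targets": [[0, 0, -5, 0, 0, 0], [0, 0, -15, 0, 0, 0], [0, 0, -30, 0, 0, 0], [0, 0, -40, 0, 0, 0], [0, 0, -40, 0, 0, 0], [0, 0, 0, 0, 0, 0]]}}

```text
clock: 16.15
position: [0.4262, 0.3349, 0.1894]
tool_rot: [3.138, 0.003, 0.957]
force: [-0.3, -0.4, 0.2]
grip_width: -0.0002
```

```bash
python3 q.py; python3 lip.py; python3 - <<'E'
from h import *
f,W=grab('wrist');save(f,"w6.png");h,s,v=[x.astype(int) for x in cv2.split(cv2.cvtColor(f['color'],cv2.COLOR_RGB2HSV))]
n=(W[...,1]>.25)&(W[...,2]>.05)&(W[...,2]<.08)
for m in(n&(h>50)&(h<85)&(s>130),n&((h<6)|(h>174))&(s>150)): print(m.sum(),np.median(W[m],0))
a=cv2.imread("pics/l_scene.png");b=cv2.imread("pics/l_top.png")
cv2.imwrite("pics/end.png",cv2.resize(np.hstack([a,b]),(800,300)))
E
```

```text
16.15 [0.426 0.335 0.189] 
 [[ 0.576  0.817  0.002]
 [ 0.817 -0.576 -0.004]
 [-0.003  0.004 -1.   ]] 
q [-0.489  0.458 -0.388  1.842  0.223  0.887 -0.027] F [-0.347 -0.382  0.16 ]
tip s,n,y 0.334 -0.2337 0.3967 F s,n -0.0 0.3 z.s -0.865 y.s 0.452 x.s 0.219
scene lip 758 s [0.5566 0.5594 0.5646 0.5666 0.5675] n [-0.4534 -0.4158] y [-0.0533  0.2294]
scene mk 89 s [0.5568 0.5594 0.5667 0.5688 0.571 ] n [-0.4438 -0.4144] y [-0.0954 -0.0575]
top lip 720 s [0.5636 0.5646 0.5662 0.5677 0.5687] n [-0.4484 -0.4239] y [-0.0426  0.2277]
top mk 94 s [0.5577 0.5608 0.5678 0.5693 0.57  ] n [-0.4383 -0.4148] y [-0.0881 -0.0695]
977 [0.42612448 0.33320286 0.06748185]
866 [0.52710508 0.34686548 0.06732626]
```

View pics/end.png

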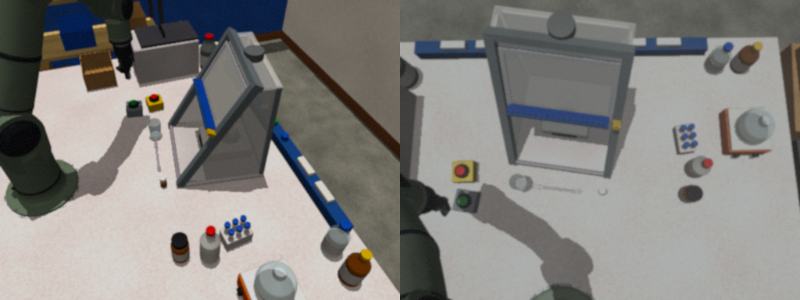

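The final views show the lip in line with the yellow marker at (615,125) and everything else undisturbed. Both buttons are up and the arm is clear, so I'll hand in.

```bash
python3 -c "
from workcell import bot
print(bot.job_done())"
```

```text
the job is handed in; nothing more can be done
None
```

I pushed the window up from under its lip with the closed fingertips, about 127 mm along the slope. Then I pressed the green button all the way down, let it go and handed the job in at about 16 s; no verdict is given.

**Last checks:**
- **Window:** the lip's top edge is within about 1–2 mm of the marker's in both fixed cameras, and it did not move after I let go. The push forces were about 2–5 N.
- **Buttons:** the green button bottomed out, with the force stepping up to 36 N after about 6 mm. Both button tops then read about 67 mm high, which is fully up.
- **Surroundings:** the marker reads the same place within about 2 mm, and the loose items look undisturbed in the final pictures; I did not measure their positions again. The arm was clear, with no contact force.

**What disagreed:** over the button, contact came with the tool centre point (TCP) about 23 mm lower than the stated 17 mm fingertip reach implied. I went down in small steps until I felt the button. The under-lip push was aimed using the stated reach, so the fingertips were probably only a few mm under the lip's front edge, not the 26 mm I aimed for.

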